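# Clamp a boot last and wind the handwheel to a firm feel

## Robot

A 6-joint arm with a two-finger parallel gripper is mounted at the origin on the work surface. World frame = base frame: x ahead of the robot, y to its left, z up, the work surface at z = 0. Lengths are in mm, angles in rad, forces in N, time in s.
With the tool pointing down it reaches from about 275 to 1000 mm from the base axis. Payload 8.4 kg.
Tool frame: the origin (TCP) lies between the finger pads; the fingertips stand 22 mm ahead of it and the grasp point (between the pads) lies 3 mm ahead of it; z points along the fingers, y is the line along which they close (so a half turn about z gives the same grasp; the last joint's range is limited). The gripper opens to 85 mm and grips with 20 to 120 N. Pads are 22 mm wide; open, the fingers measure 114 mm over their backs; the gripper's body (76 mm by 85 mm) begins 54 mm behind the grasp point. The pads swing forward as they close: fully open they stand 13 mm farther back than shut.
Start: joints at [-1.29, 0.353, 1.633, -0, 1.155, -0.002], TCP at [174.402, -600.177, 253.281] pointing down, gripper open.
Joint ranges: [-2.63, 2.63], [-0.92, 2.1], [0.06, 2.66], [-1.3, 4.44], [0, 2.69], [-3.02, 3.02]. Speed limits (rad/s): [2.22, 2.22, 2.79, 3.14, 3.14, 3.14].

## Interface

Orientations are given as [roll, pitch, yaw] about the fixed x, y, z axes, in that order (R = Rz(yaw) Ry(pitch) Rx(roll)).
In Python, from rig import r, grab_frame gives the robot as it stands.
- The arm moves only by the shell command python3 -m inch 'ROWS' [FORCE]. ROWS is JSON, a list of rows, each a list of 7 numbers: the turn, a rotation vector about the tool's x, y, z as a fraction of full scale, then the shift along the tool's x, y, z as a fraction of full scale, then the closure, from 0 (fully open) to 1 (shut). In form: [[rx, ry, rz, dx, dy, dz, fingers], ...]. A call has 1 to 8 rows; each row shifts and turns the commanded pose from where the row before left it, along the tool's axes as they then stand; what a row does not reach is not made up. Full scale, the value 1, is 2.5 cm for a shift and pi rad for a turn. A row lasts 1/12 s, in which the tool goes at most 41.7 mm and 7.16 degrees, less where a joint would pass 70% of its speed; a pose out of reach is approached as far as the arm can. A call with a number of a shift or a turn outside -1 to 1 is refused whole. A call with a gripper value outside its range is refused whole. The fingers move at their own pace and stop on an object; FORCE is the grip in N (left out, the last holds). Time passes only in rows, so rows that do not move let the fingers close. It gives the time, the measured TCP pose, the force, the opening and the grip force at its end, in the units of the state.
- r.sense(): the state, without advancing time (a new reading comes with each control period).
- grab_frame(name): name is "scene" or "top" or "wrist"; returns a dict with "pixels" (480x640x3 uint8, red, green, blue), "z_map" (480x640 float32, mm along the optical axis (not along the pixel's ray), 0 where there is no reading), "vertical_fov" (degrees; the focal length in pixels is half the picture's height over the tangent of half this angle, whatever the lens; pixels are square), "cx", "cy" (the principal point, pixels), "dist" ([k1, k2, p1, p2, k3] as OpenCV has them; the pictures are not rectified), "cam_to_world" (4x4, takes a point from camera to world coordinates). Camera axes: x right, y down, z forward; pixel columns grow to the right and rows downward; lengths in mm; the calibration is good to about 2 mm. A picture is of the moment at which its call begins.
- r.sign_off(): hands the job in; it is judged then, once.
The state is a dict: "clock": time; "qpos": joint angles; "qvel": joint speeds; "joint_efforts": joint torques, N m; "eef_pos": TCP position; "tcp_rot": TCP orientation; "contact_force": force on the tool from outside, world axes, zero at the start; "wrist_torque": the same for the moment, N m; "opening": opening from 0.0 (shut) to 1.0 (fully open); "grasp_force": force on a finger pad.
Only numpy, scipy, OpenCV 4.12 (cv2) and the standard library are available. Lean on these libraries where they do the work, as an engineer would, in place of code of your own. Each camera call takes 0.05 s, during which the arm holds its last target. There are 200 camera calls.

## Task

Stand the small wooden boot last sole-down on the bed of the blue bench clamp, its heel between the two steel jaws and its toe pointing out over the far side, and let go of it. Then wind the clamp's handwheel clockwise by its crank handle until it feels firm: running free it drags about 10 N at the handle, firm is about 17 to 19 N, and beyond 20 N it would bruise the wood, so stop in time. Leave the last clamped and let go, without disturbing the other things on the bench.

Things in the scene. Friction and masses are not known exactly. Their poses are not given: they have to be found in the camera images.
- last_grip (a point): centre of the cone (upstanding ankle block) of the loose wooden child's boot last: the place to grasp it. The cone is 30 mm wide (across the last's y), 46 mm long (x) and spans 20 mm up and down from here; a sloping instep 34 mm wide joins it on the toe side. 62 mm above the sole, over the middle of the heel part. x points to the toe, z up from the sole
- last: the whole last, 0.2 to 0.45 kg, 175 mm long, 82 mm tall, lying sole-down on the bench with its toe roughly away from the robot. Origin on the sole under the middle of the heel part; x to the toe, z up. Heel part: flat upright parallel sides 46 mm apart, 80 mm long, 45 mm tall, centred on the origin. Forefoot: 54 mm wide, 26 mm thick, toe end 135 mm ahead of the origin
- last_heel (a point): point on the sole under the middle of the heel part (the last's origin)
- last_toe (a point): point inside the toe, 120 mm ahead of the last's origin, 12 mm above the sole
- clamp: the bench clamp, fixed to the bench: steel bed 120 x 360 x 12 mm with a blue gearbox and the handwheel at its +y end and the jaws in its -y half. Origin under the middle of the bed; x points across the bed to the far side (where the toe must point), y along the bed from the jaws to the wheel, z up. The jaws are flat steel plates 70 mm long (x) and 39 mm tall above the bed, facing one another along y. The jaw at the -y end (stop) does not move in use
- bay (a point): middle of the jaw opening, on the top of the bed (12 mm above the bench): where the sole under the heel part belongs. At the start each jaw face is 32 to 43 mm from it (the stop may be set anywhere in that range and is not measured), so that the last goes in with play on either side
- pad: the moving steel jaw on the wheel's side, sprung, driven by the wheel. Winding moves it towards the stop; it slides the last over to the stop, then its spring is squeezed and the drag at the crank rises by 5 N for each radian; firm (7 to 9 N above free) comes about 1.5 rad after that. The first 3 rad or more always run free. Origin at the foot of its face, on the bed; axes as the clamp
- wheel_axis (a point): point on the upright axis of the handwheel, at the height at which to grip the crank handle (150 mm above the bench). The wheel is a dark steel rim 128 mm across at 115 mm height; clockwise seen from above tightens, from the open start it needs 0.7 to 1.3 turns, and it stays where it is left
- crank_grip (a point): centre of the crank handle, an upright black round handle 22 mm in diameter and 54 mm tall on the wheel's rim, 50 mm from the wheel's axis; it revolves freely about itself, so the gripper may keep its heading. It resists along its path: while turning slowly about 10 N free, below 15.4 N too loose, from 20.8 N too tight. Stopped smoothly, the hand still feels this push less some 3 to 6 N
- nail_bowl: bystander, not to be moved: dark steel nail bowl, 90 mm wide, 40 mm tall; origin at the middle of its underside
- hammer: bystander, not to be moved: hammer, 260 mm long; origin at the middle of its underside
- awl: bystander, not to be moved: wooden-handled awl, 150 mm long; origin at the middle of its underside
- glue: bystander, not to be moved: upright yellow bottle, 56 mm wide, 130 mm tall; origin at the middle of its underside
- tumbler: bystander, not to be moved: open tumbler, 76 mm wide, 130 mm tall; origin at the middle of its underside
- spool: bystander, not to be moved: wooden thread spool, 50 mm wide, 60 mm tall; origin at the middle of its underside

How it is judged (in metres and radians):
On the way, in this order (a step that is already met when the one before it is completed fails the run):
1. the last stands sole-down on the bed, heel between the jaws, toe out over the far side, let go and not yet clamped (x of last_heel in the frame of clamp between -0.025 and 0.025 m and y of last_heel in the frame of clamp between -0.125 and -0.055 m and z of last_heel in the frame of clamp between 0.008 and 0.017 m and x of last_toe in the frame of clamp above 0.06 m and angle between last's own z axis and vertical below 0.09 rad and not (contact force between the fingers and last above 0.3 N) and contact force between pad and last below 5 N), for 0.2 s.
2. the wheel is wound to a firm feel: the pad presses the last with 45 to 90 N (x of last_heel in the frame of clamp between -0.025 and 0.025 m and y of last_heel in the frame of clamp between -0.125 and -0.055 m and z of last_heel in the frame of clamp between 0.008 and 0.017 m and x of last_toe in the frame of clamp above 0.06 m and angle between last's own z axis and vertical below 0.09 rad and angle between the x axis of last and the x axis of clamp, either way round below 0.1 rad and contact force between pad and last between 45 and 90 N), for 0.2 s.
At the end, for the whole second after the job is handed in: Last sole-down on the bed (within 5 mm, 0.09 rad upright), heel between the jaws within 25 mm of their middle, in line with the clamp within 0.1 rad, toe to the far side, at rest; the pad presses it with 45 to 90 N (15.4 to 20.8 N at the handle) (all of step 2 and linear speed of last below 0.01 m/s); the robot touches nothing.
It fails at once if the clamp is overtightened: the pad presses the last with more than 90 N (contact force between pad and last above 90 N).
It fails at once if another thing on the bench is moved by more than 30 mm (distance of any of nail_bowl, hammer, awl, glue, tumbler, spool from where it was at the start of the episode above 0.03 m).
It also fails if it takes over 67 s, if anything falls off the work surface, if the arm or the gripper's body presses on something with over 40 N, if the wrist force passes 120 N, or if a joint passes its speed limit or range.

## Working session

There is one attempt and no reset: what is moved stays moved. The work goes in short steps, Python scripts to look and compute and a shell command to move; the robot and the scene stay as the last step left them, time stands still between calls to the robot, and variables do not carry over. Pictures are saved under pics/ and viewed, at most 10 in all, crops included, and the job is handed in when it is done.

```bash
ls; mkdir -p pics; cat > h.py <<'E'
import numpy as np, cv2
from rig import r, grab_frame
def K(f):
    fl=240/np.tan(np.radians(f["vertical_fov"])/2)
    return np.array([[fl,0,f["cx"]],[0,fl,f["cy"]],[0,0,1]])
def und(f,uv):
    return cv2.undistortPoints(np.array(uv,float).reshape(-1,1,2),K(f),np.array(f["dist"],float)).reshape(-1,2)
def plane(f,uv,z):
    p=und(f,uv);T=np.array(f["cam_to_world"]);d=np.c_[p,np.ones(len(p))]@T[:3,:3].T;o=T[:3,3]
    return o+d*((z-o[2])/d[:,2])[:,None]
def cloud(f):
    v,u=np.mgrid[:480,:640];p=und(f,np.c_[u.ravel(),v.ravel()]);z=np.array(f["z_map"]).ravel()
    T=np.array(f["cam_to_world"]);P=np.c_[p*z[:,None],z]@T[:3,:3].T+T[:3,3]
    P[z<=0]=np.nan
    return P.reshape(480,640,3)
def save(f,n): cv2.imwrite("pics/"+n,cv2.cvtColor(np.array(f["pixels"]),cv2.COLOR_RGB2BGR))
E
python3 - <<'E'
from h import *
import pickle
for n in("scene","top","wrist"):
    f=grab_frame(n);save(f,n+"0.png");pickle.dump(f,open(n+"0.pkl","wb"));print(n,f["vertical_fov"],f["dist"],np.round(f["cam_to_world"],2).tolist())
print(r.sense())
E
```

```text
pics
scene 50.54559445027834 [-0.05267172  0.          0.          0.          0.        ] [[0.64, 0.57, -0.52, 1179.93], [0.77, -0.48, 0.42, -430.31], [-0.01, -0.67, -0.74, 939.7], [0.0, 0.0, 0.0, 1.0]]
top 43.350924979389 [0.00407449 0.         0.         0.         0.        ] [[-0.01, -0.99, 0.1, 425.0], [-1.0, 0.01, -0.01, 28.41], [0.01, -0.1, -0.99, 1584.29], [0.0, 0.0, 0.0, 1.0]]
wrist 66.7646192044542 [0.00404304 0.         0.         0.         0.        ] [[0.28, -0.91, -0.32, 255.55], [-0.96, -0.26, -0.09, -575.94], [-0.0, 0.33, -0.94, 373.72], [0.0, 0.0, 0.0, 1.0]]
{'clock': 0.15, 'qpos': array([-1.29042360e+00,  3.53497804e-01,  1.63394021e+00, -6.33047845e-06,
        1.15522819e+00, -2.38791955e-03]), 'qvel': array([-0.00068974,  0.0008484 , -0.00406205, -0.00080204,  0.00017564,
       -0.00045093]), 'joint_efforts': array([ 5.06821161e-04, -6.05637932e+01, -3.42339635e+01,  7.73767874e-05,
        6.13508339e-03, -2.56964080e-05]), 'eef_pos': array([ 174.2920268 , -599.85503508,  252.73855801]), 'tcp_rot': array([-3.14051910e+00,  3.22536888e-06,  2.82763211e-01]), 'contact_force': array([ 0.46006313,  0.55960568, -0.08997619]), 'wrist_torque': array([ 0.00660766,  0.0739972 , -0.00390272]), 'grasp_force': 0.0, 'opening': 0.9995664549936261}
```

View pics/top0.png

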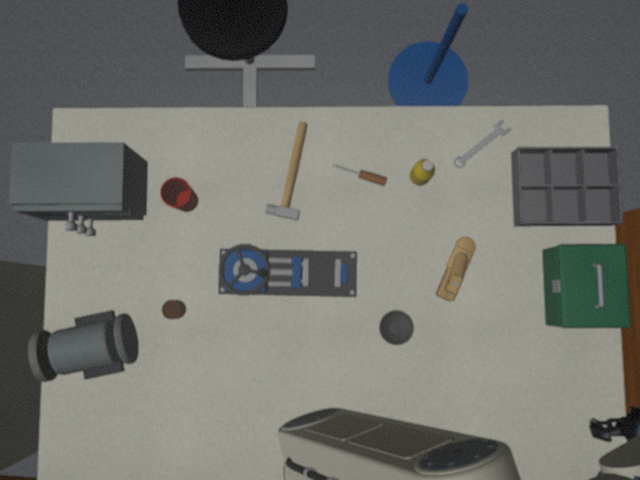

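View pics/scene0.png

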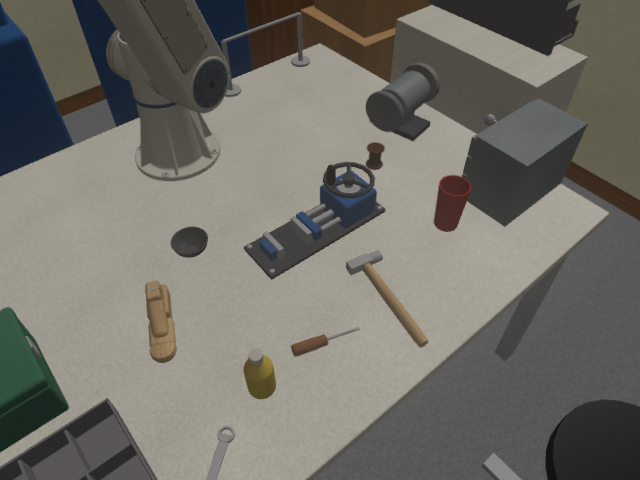

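The top view shows the last at (455,268), heel at the bottom; the clamp at (288,272) with wheel axis near (245,268), crank handle near (263,272), pad near (303,272), stop near (341,273). In the scene view the handle is at (331,175) and the last at (160,320).

```bash
cat > m.py <<'E'
from h import *
import pickle
def box(P,lo,hi,zl,zh):
    return (P[...,0]>lo[0])&(P[...,0]<hi[0])&(P[...,1]>lo[1])&(P[...,1]<hi[1])&(P[...,2]>zl)&(P[...,2]<zh)
def rect(p):
    c,s,a=cv2.minAreaRect(p.astype(np.float32));return np.round(c,1),np.round(s,1),round(a,2)
E
python3 - <<'E'
from m import *
for n in("top","scene"):
    f=pickle.load(open(n+"0.pkl","rb"));P=cloud(f);I=np.array(f["pixels"])
    print(n,"bench z",np.nanmedian(P[...,2][box(P,(250,-400),(700,400),-30,30)]))
    w=plane(f,[[455,268],[288,272],[245,268],[397,327]] if n=="top" else [[160,320],[315,235],[348,180],[190,242]],0);print(np.round(w))
    hsv=cv2.cvtColor(I,cv2.COLOR_RGB2HSV)
    # last
    lo,hi=(380,-420),(640,-200)
    wood=(hsv[...,1]>70)&(hsv[...,0]<25)
    for zl,zh in((8,95),(20,32),(60,95),(74,95)):
        q=P[box(P,lo,hi,zl,zh)]
        if len(q)>5: print("last",zl,len(q),rect(q[:,:2]),q.mean(0).round(1))
    lo,hi=(330,-80),(580,340)
    for nm,zl,zh in(("bed",6,18),("jaws",40,62),("box",60,100),("rim",106,125),("handle",135,200)):
        m=box(P,lo,hi,zl,zh);q=P[m]
        if len(q)>3: print(nm,len(q),rect(q[:,:2]),q.mean(0).round(1),q[:,2].max().round(1), np.argwhere(m).mean(0).round())
E
```

```text
top bench z 1.2290623470698847
[[ 510. -326.    0.]
 [ 502.  113.    0.]
 [ 513.  225.    0.]
 [ 357. -171.    0.]]
last 8 1536 (array([ 510.3, -310.2]), array([257.1, 219.2]), 0.28) [ 507.2 -317.    40.4]
last 20 413 (array([ 510.6, -323.8]), array([ 51.1, 172.9]), 65.11) [ 549.8 -338.    25.4]
last 60 339 (array([ 484.1, -311.5]), array([32.6, 81.9]), 64.17) [ 477.  -306.9   76.9]
last 74 226 (array([ 473. , -305.9]), array([31. , 55.8]), 66.18) [ 468.5 -303.9   82.4]
bed 3334 (array([455.4, 130.2]), array([420.4, 249.1]), 89.74) [483.   67.4  11.6] 18.0 [279. 305.]
jaws 962 (array([493.7,  62.2]), array([206.2,  99.6]), 85.84) [499.7  62.2  47.9] 61.0 [272. 307.]
box 1074 (array([502.2, 123.4]), array([285. , 104.3]), 89.05) [504.6 214.   89.1] 99.9 [269. 245.]
rim 872 (array([504. , 213.1]), array([124.7, 122.9]), 44.84) [504.1 215.5 119.8] 125.0 [269. 243.]
handle 75 (array([493.8, 164. ]), array([19.6, 19.2]), 89.77) [493.5 163.2 171.8] 183.0 [272. 262.]
scene bench z 0.19905722863802566
[[ 489. -318.    0.]
 [ 512.  101.    0.]
 [ 411.  301.    0.]
 [ 331. -152.    0.]]
last 8
[... 152 characters left out ...]
[ 553.7 -340.6   24.4]
last 60 445 (array([ 482.3, -310.3]), array([33.7, 74.5]), 64.43) [ 481.1 -308.6   74.5]
last 74 262 (array([ 469.1, -304.7]), array([31.3, 45.7]), 63.22) [ 472.  -305.    80.4]
bed 2521 (array([452. , 116.6]), array([364.6, 224.6]), 88.77) [518.1  53.7  11.8] 17.8 [243. 301.]
jaws 1239 (array([497.9, 114.4]), array([311. , 102.8]), 83.3) [510.6  91.   47.9] 61.9 [224. 311.]
box 1029 (array([505.4, 214.1]), array([108.8, 107.2]), 88.8) [522.8 198.5  82.6] 99.9 [196. 348.]
rim 794 (array([505.4, 212.9]), array([125.5, 123.5]), 27.69) [512.9 212.  118.9] 124.9 [180. 350.]
handle 146 (array([497.6, 163.3]), array([20.2, 18. ]), 59.59) [498.9 161.6 159.4] 179.5 [173. 331.]
```

```bash
python3 - <<'E'
import cv2,numpy as np
a=cv2.imread("pics/top0.png")
b=cv2.resize(a[235:310,210:370],None,fx=5,fy=5,interpolation=2)
c=cv2.resize(a[225:310,425:485],None,fx=4.4,fy=4.4,interpolation=2)
h=max(b.shape[0],c.shape[0]);b=b[:, :];o=np.zeros((600,800,3),np.uint8)
s=cv2.imread("pics/scene0.png")
o[:375,:800]=b
o[375:600,:264]=cv2.resize(c,(264,375))[:225]
o[375:600,264:564]=cv2.resize(s[155:275,240:400],(300,225))
cv2.imwrite("pics/crop0.png",o)
E
```

```text
(no output)
```

View pics/crop0.png

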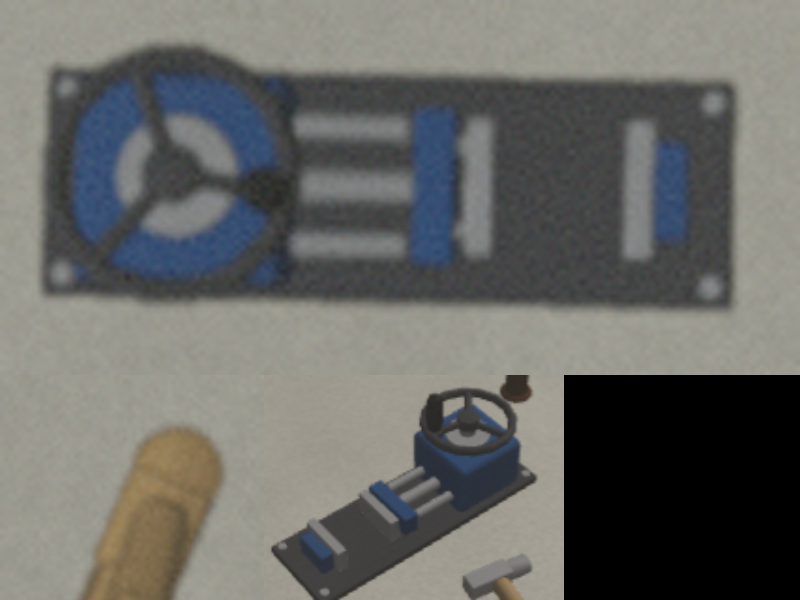

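The crop shows the jaws clearly: pad face at column ≈309, stop face at ≈334.5 (full image), and the handle pointing toward the jaws. I'll fix the clamp pose next.

```bash
python3 - <<'E'
from m import *
f=pickle.load(open("top0.pkl","rb"));o=np.array([210,235])-0.4
C=lambda L,z:plane(f,np.array(L)/5+o,z)[:,:2]
c=C([[52,70],[733,84],[728,305],[43,293]],12);print("bed",c.round(1),c.mean(0),rect(c))
j=C([[494,120],[494,258],[624,120],[622,258]],51);print("faces",j.round(1))
w=C([[173,172],[265,188]],115);print("wheel(115)",w, "handle top(177)",C([[265,188]],177))
# scene view bed via depth
f=pickle.load(open("scene0.pkl","rb"));P=cloud(f);I=np.array(f["pixels"]).astype(int)
m=box(P,(410,-40),(600,330),7,17)&(I.max(2)<85);m=cv2.morphologyEx(m.astype(np.uint8),cv2.MORPH_OPEN,np.ones((3,3)))>0
print("scene bed",rect(P[m][:,:2]))
E
python3 -m inch '[[0,0,0.038,0,0,0,0],[0,0,0.038,0,0,0,0],[0,0,0.038,0,0,0,0],[0,0,0.038,0,0,0,0],[0,0,0.038,0,0,0,0],[0,0,0.038,0,0,0,0],[0,0,0,0,0,0,0]]'
```

```text
bed [[563.  289.4]
 [553.8 -66.1]
 [438.8 -62.2]
 [447.1 292.7]] [500.67461668 113.45538562] (array([500.4, 113.3]), array([355.9, 116. ]), 88.51)
faces [[532.9  58. ]
 [462.9  58.3]
 [532.5  -8.1]
 [462.5  -6.5]]
wheel(115) [[503.87838343 212.9754897 ]
 [495.84746055 168.2277554 ]] handle top(177) [[492.85791195 162.32799607]]
scene bed (array([505.2, 122.7]), array([327.2, 121.2]), 87.86)
clock: 0.73
eef_pos: [174.3, -600.0, 253.0]
tcp_rot: [-3.141, 0.0, -0.439]
contact_force: [-0.2, 1.1, 0.2]
opening: 0.999
grasp_force: 0.0
```

```bash
python3 -m inch '[[0,0,0,0.35,-0.97,0,0],[0,0,0,0.35,-0.97,0,0],[0,0,0,0.35,-0.97,0,0],[0,0,0,0.35,-0.97,0,0],[0,0,0,0.35,-0.97,0,0],[0,0,0,0.35,-0.97,0,0],[0,0,0,0.35,-0.97,0,0],[0,0,0,0.35,-0.97,0,0]]' | head -3
python3 -m inch '[[0,0,0,0.35,-0.97,0,0],[0,0,0,0.35,-0.97,0,0],[0,0,0,0.35,-0.97,0,0],[0,0,0,0.35,-0.97,0,0],[0,0,0,0.35,-0.97,0,0],[0,0,0,0.35,-0.97,0,0],[0,0,0,0.35,-0.97,0,0],[0,0,0,0,0,0,0]]'
```

```text
clock: 1.4
eef_pos: [320.1, -452.5, 253.2]
tcp_rot: [-3.141, 0.0, -0.429]
clock: 2.07
eef_pos: [448.7, -322.6, 253.2]
tcp_rot: [-3.14, -0.001, -0.427]
contact_force: [0.9, 0.5, -0.0]
opening: 1.002
grasp_force: 0.0
```

```bash
python3 -m inch '[[0,0,0.002,0.24,-0.5,0,0],[0,0,0,0.23,-0.5,0,0],[0,0,0,0,0,0.9,0],[0,0,0,0,0,0.9,0],[0,0,0,0,0,0.9,0],[0,0,0,0,0,0.9,0],[0,0,0,0,0,0.4,0],[0,0,0,0,0,0,0]]'
python3 - <<'E'
from m import *
f=grab_frame("wrist");save(f,"w1.png");P=cloud(f)
for n in("wrist","top"):
    P=cloud(grab_frame(n))
    for a,b in((74,95),(22,31)):
        q=P[box(P,(380,-420),(640,-200),a,b)]
        if len(q)>9: print(n,a,len(q),rect(q[:,:2]),q.mean(0).round(1))
E
```

```text
clock: 2.73
eef_pos: [466.2, -306.8, 151.0]
tcp_rot: [-3.141, 0.004, -0.438]
contact_force: [0.5, 0.9, -0.4]
opening: 0.999
grasp_force: 0.0
wrist 74 3670 (array([ 468.6, -302.7]), array([30.4, 44.5]), 64.42) [ 470.3 -303.7   81.7]
wrist 22 6824 (array([ 543.9, -337.4]), array([49. , 97.1]), 65.31) [ 557.  -343.7   24.8]
top 74 103 (array([ 463.2, -299.2]), array([25.9, 32.5]), 67.14) [ 459.6 -297.7   82.1]
top 22 293 (array([ 510.4, -323.6]), array([ 50.5, 171.7]), 65.84) [ 555.6 -340.    26. ]
```

View pics/w1.png

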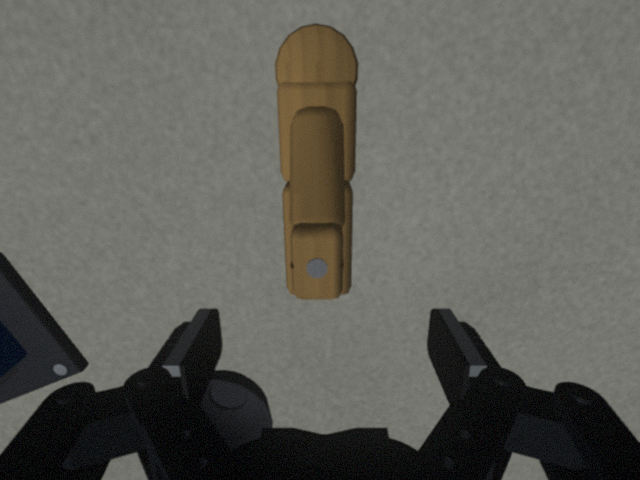

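The wrist view shows the last aligned with the gripper, its cone top centred at (316,265), with the fingers either side.

```bash
python3 -m inch '[[0,0,0,0.05,-0.15,0,0],[0,0,0,0,0,0.8,0],[0,0,0,0,0,0.8,0],[0,0,0,0,0,0.8,0],[0,0,0,0,0,0.6,0],[0,0,0,0,0,0.2,0],[0,0,0,0,0,0,0],[0,0,0,0,0,0,0]]'
python3 -m inch '[[0,0,0,0,0,0,0.5],[0,0,0,0,0,0,0.6],[0,0,0,0,0,0,1],[0,0,0,0,0,0,1],[0,0,0,0,0,0,1],[0,0,0,0,0,0,1],[0,0,0,0,0,0,1],[0,0,0,0,0,0,1]]' 60
```

```text
clock: 3.55
eef_pos: [470.9, -305.0, 74.2]
tcp_rot: [3.141, -0.001, -0.44]
contact_force: [-0.5, -0.3, 0.9]
opening: 1.001
grasp_force: 0.0
clock: 4.22
eef_pos: [470.6, -304.6, 74.1]
tcp_rot: [-3.141, -0.001, -0.44]
contact_force: [-0.9, 2.6, 7.4]
opening: 0.369
grasp_force: 58.7
```

```bash
python3 -m inch '[[0,0,0,0,0,-0.2,1],[0,0,0,0,0,-0.5,1],[0,0,0,0,0,-0.8,1],[0,0,0,0,0,-0.8,1],[0,0,0,0,0,-0.8,1],[0,0,0,0,0,-0.5,1],[0,0,0,0,0,0,1],[0,0,0,0,0,0,1]]'
python3 - <<'E'
from m import *
P=cloud(grab_frame("wrist"))
for a,b in((120,145),(98,112)):
    q=P[box(P,(380,-420),(640,-200),a,b)]
    if len(q)>9: print(a,len(q),rect(q[:,:2]),q.mean(0).round(1))
print(r.sense()["wrist_torque"])
E
```

```text
clock: 4.88
eef_pos: [470.3, -304.8, 164.1]
tcp_rot: [3.141, -0.001, -0.44]
contact_force: [-0.6, -0.1, -3.8]
opening: 0.373
grasp_force: 60.0
120 8517 (array([ 488.9, -312.6]), array([ 46.2, 123.6]), 64.99) [ 520.5 -326.9  134.4]
98 8669 (array([ 543.9, -337.7]), array([53.2, 97. ]), 65.91) [ 565.4 -348.3  110.1]
[0.07714714 0.15126359 0.02501307]
```

```bash
python3 -m inch '[[0,0,-0.033,0,0,0,1],[0,0,-0.033,0,0,0,1],[0,0,-0.033,0,0,0,1],[0,0,-0.032,0,0,0,1],[0,0,0,0.05,-0.4,0,1],[0,0,0,0.05,-0.8,0,1],[0,0,0,0.05,-0.9,0,1],[0,0,0,0.05,-0.9,0,1]]' | head -3
python3 -m inch '[[0,0,0,0.05,-0.9,0,1],[0,0,0,0.05,-0.9,0,1],[0,0,0,0.05,-0.9,0,1],[0,0,0,0.05,-0.9,0,1],[0,0,0,0.05,-0.9,0,1],[0,0,0,0.05,-0.9,0,1],[0,0,0,0.05,-0.6,0,1],[0,0,0,0.05,-0.3,0,1]]' | head -3
```

```text
clock: 5.6
eef_pos: [476.6, -228.3, 162.2]
tcp_rot: [-3.141, 0.002, -0.033]
clock: 6.27
eef_pos: [490.9, -70.3, 162.4]
tcp_rot: [-3.141, 0.002, -0.03]
```

```bash
python3 -m inch '[[0,0,0,0.05,-0.6,0,1],[0,0,0,0.05,-0.9,0,1],[0,0,0,0.05,-0.9,0,1],[0,0,0,0.05,-0.8,0,1],[0,0,0,0,-0.4,0,1],[0,0,0,0,-0.15,0,1],[0,0,0,0,0,0,1],[0,0,0,0,0,0,1]]'
python3 - <<'E'
from m import *
f=grab_frame("wrist");save(f,"w2.png");P=cloud(f)
S=r.sense();print(S["eef_pos"],S["contact_force"])
for a,b in((140,185),(80,125)):
    m=box(P,(420,-60),(680,110),a,b)
    q=P[m];print(a,len(q),rect(q[:,:2]),q.mean(0).round(1))
    x=q[:,0]
    for lo in range(430,650,20):
        s=q[(x>=lo)&(x<lo+20)]
        if len(s)>20: print(lo,len(s),np.median(s[:,2]).round(1),np.percentile(s[:,1],[2,98]).round(1))
# jaws
for a in(470,485,510,525):
    m=box(P,(a,-60),(a+10,110),42,58);q=P[m]
    if len(q): h,e=np.histogram(q[:,1],bins=np.arange(-60,112,3));print(a,[(int(x),int(n)) for x,n in zip(e,h) if n])
E
```

```text
clock: 6.93
eef_pos: [499.2, 20.4, 163.1]
tcp_rot: [3.141, 0.0, -0.029]
contact_force: [0.2, -0.9, -4.0]
opening: 0.367
grasp_force: 60.3
[499.24967339  20.17369098 163.11291723] [-1.19651749  0.53349655 -4.04590553]
140 20803 (array([513.8,  21. ]), array([75. , 66.1]), 38.72) [514.6  20.4 162.8]
470 2182 172.1 [ 5.3 35.7]
490 6957 171.6 [-7.6 48.8]
510 6877 162.8 [ 0.5 42.4]
530 4194 147.5 [ 5.5 34.8]
550 593 141.3 [11.1 30.7]
80 15987 (array([580.5,  19.5]), array([53.1, 96. ]), 89.41) [592.9  19.6 111.3]
530 812 112.3 [-5.1 45.8]
550 1433 112.3 [-5.4 45.6]
570 4255 113.0 [-4.8 44.4]
590 5685 110.5 [-4.9 43.7]
610 3802 109.3 [-1.7 40.5]
470 [(-39, 8), (-36, 34), (-33, 31), (-30, 32), (-27, 37), (-24, 36), (-21, 28), (-18, 54), (-15, 50), (60, 34), (63, 60), (66, 56), (69, 58), (72, 54), (75, 19), (78, 1), (81, 74), (84, 56), (87, 51), (90, 56), (93, 50), (96, 55), (99, 49), (102, 12), (108, 3)]
485 [(-39, 21), (-36, 51), (-33, 53), (-30, 58), (-27, 55), (-24, 54), (-21, 38), (-18, 65), (-15, 42), (60, 51), (63, 57), (66, 58), (69, 60), (72, 56), (75, 15), (78, 10), (81, 78), (84, 59), (87, 61), (90, 55), (93, 60), (96, 54), (99, 50), (102, 11)]
510 [(-39, 38), (-36, 60), (-33, 65), (-30, 58), (-27, 69), (-24, 59), (-21, 43), (-18, 68), (-15, 65), (-12, 51), (-9, 9), (60, 67), (63, 65), (66, 67), (69, 64), (72, 57), (75, 6), (78, 39), (81, 76), (84, 60), (87, 66), (90, 63), (93, 61), (96, 64), (99, 47), (102, 1)]
525 [(-21, 48), (-18, 64), (-15, 46), (60, 88), (63, 77), (66, 80), (69, 82), (72, 59), (75, 1), (78, 53), (81, 75), (84, 64), (87, 66), (90, 70), (93, 64), (96, 70), (99, 43), (105, 8), (108, 7)]
```

View pics/w2.png

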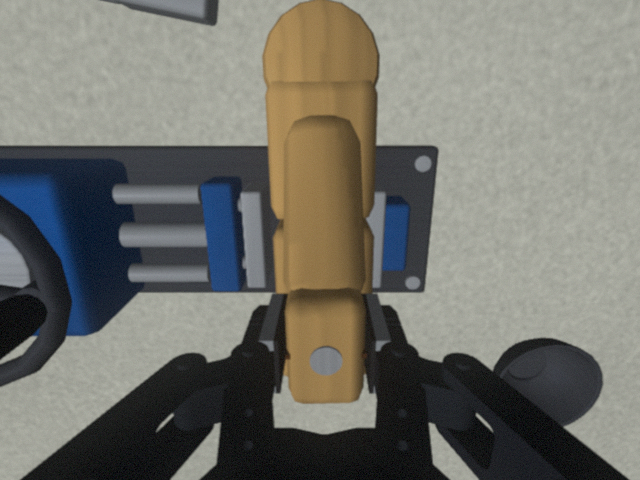

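The wrist view shows the last hanging level above the bed between the pad (col 253) and stop (col 377), slightly towards the stop; I'll shift it 4 mm towards the wheel and lower.

```bash
python3 -m inch '[[0,0,0,0,-0.18,0,1],[0,0,0,0,0,0.5,1],[0,0,0,0,0,0.8,1],[0,0,0,0,0,0.8,1],[0,0,0,0,0,0.5,1],[0,0,0,0,0,0.2,1],[0,0,0,0,0,0,1],[0,0,0,0,0,0,1]]'
python3 -m inch '[[0,0,0,0,0,0.06,1],[0,0,0,0,0,0.06,1],[0,0,0,0,0,0,1]]'
```

```text
clock: 7.65
eef_pos: [499.9, 25.2, 93.6]
tcp_rot: [-3.142, -0.0, -0.029]
contact_force: [-0.1, 0.1, -4.8]
opening: 0.367
grasp_force: 60.4
clock: 7.9
eef_pos: [499.9, 25.4, 90.7]
tcp_rot: [-3.142, -0.001, -0.028]
contact_force: [-0.4, -1.2, -4.5]
opening: 0.371
grasp_force: 60.3
```

```bash
python3 -m inch '[[0,0,0,0,0,0.06,1],[0,0,0,0,0,0.05,1],[0,0,0,0,0,0,1]]' | sed -n '2p;4p'
python3 -m inch '[[0,0,0,0,0,0.05,1],[0,0,0,0,0,0,1]]'| sed -n '2p;4p'
```

```text
eef_pos: [499.5, 25.4, 87.5]
contact_force: [-0.2, 0.1, -3.8]
eef_pos: [499.1, 25.5, 86.3]
contact_force: [-3.3, 0.8, 3.1]
```

```bash
python3 -m inch '[[0,0,0,0,0,0.03,1],[0,0,0,0,0,0,1]]'| sed -n '2p;4p'
python3 -m inch '[[0,0,0,0,0,0,0.6],[0,0,0,0,0,0,0.5],[0,0,0,0,0,0,0.4],[0,0,0,0,0,0,0.3],[0,0,0,0,0,0,0.3],[0,0,0,0,0,-0.2,0.3],[0,0,0,0,0,-0.5,0.3],[0,0,0,0,0,-0.8,0.3]]'
python3 -m inch '[[0,0,0,0,0,-0.9,0.3],[0,0,0,0,0,-0.9,0],[0,0,0,0,0,-0.9,0],[0,0,0,0,0,-0.9,0],[0,0,0,0,0,-0.9,0],[0,0,0,0,0,-0.5,0],[0,0,0,0,0,0,0]]'
python3 - <<'E'
from m import *
for n in("wrist","scene","top"):
    f=grab_frame(n);save(f,n+"3.png");P=cloud(f)
    for a,b in((85,108),(33,45)):
        q=P[box(P,(420,-20 if a>50 else -60),(680,70 if a>50 else 110),a,b)]
        print(n,a,len(q))
        if len(q)>9: print(rect(q[:,:2]),q.mean(0).round(1))
E
```

```text
eef_pos: [499.0, 25.6, 86.1]
contact_force: [-6.2, 1.4, 10.5]
clock: 9.15
eef_pos: [498.4, 25.3, 122.4]
tcp_rot: [3.141, 0.003, -0.028]
contact_force: [-0.1, -0.3, 0.6]
opening: 0.702
grasp_force: 0.0
clock: 9.73
eef_pos: [501.2, 25.5, 251.3]
tcp_rot: [-3.141, -0.005, -0.028]
contact_force: [-0.0, -0.4, -0.1]
opening: 1.002
grasp_force: 0.0
wrist 85 1949
(array([495.8,  25.8]), array([30.1, 44.8]), 89.2) [497.5  25.5  93.7]
wrist 33 4898
(array([545.8,  36.9]), array([162.7, 149.3]), 1.26) [573.6  30.1  37.6]
scene 85 207
(array([496.6,  23.2]), array([29.8, 47.3]), 88.69) [499.1  21.3  92.4]
scene 33 786
(array([543.3,  34.2]), array([150.5, 172.6]), 89.65) [552.9  19.2  38.4]
top 85 0
top 33 112
(array([561.,  34.]), array([208.8, 120.5]), 7.0) [601.7  23.7  37. ]
```

View pics/wrist3.png

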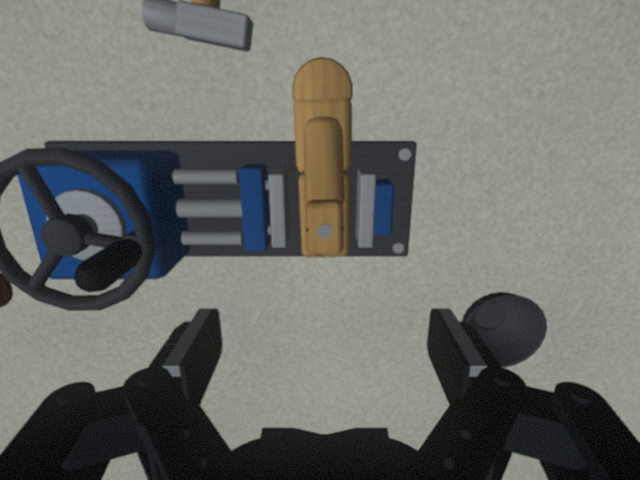

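The wrist view shows the last standing in the bay (cone at (323,230)), with play to the pad and to the stop. Crank next.

```bash
python3 -m inch '[[0,0,0,-0.05,-0.6,0,0.5],[0,0,0,-0.05,-0.9,0,0.5],[0,0,0,-0.05,-0.9,0,0.5],[0,0,0,-0.05,-0.9,0,0.5],[0,0,0,-0.05,-0.8,0,0.5],[0,0,0,-0.05,-0.3,0,0.5],[0,0,0,0,0,0,0.5],[0,0,0,0,0,0,0.5]]'
python3 - <<'E'
from m import *
for n in("wrist","scene"):
    f=grab_frame(n);P=cloud(f)
    if n=="wrist":
        save(f,"w4.png")
    q=P[box(P,(475,140),(520,185),165,190)]
    print(n,len(q),q[:,2].max() if len(q) else 0)
    if len(q)>9: print(rect(q[:,:2]),q.mean(0).round(1))
    q=P[box(P,(430,150),(580,290),108,123)];print("rim",len(q),rect(q[:,:2]),[np.round(v,1) for v in cv2.minEnclosingCircle(q[:,:2].astype(np.float32))])
    q=P[box(P,(490,200),(520,230),100,140)];print("hub",q[:,2].max() if len(q) else 0)
E
```

```text
clock: 10.55
eef_pos: [494.7, 135.2, 247.2]
tcp_rot: [3.141, 0.002, -0.027]
contact_force: [-1.1, 0.2, -1.0]
opening: 0.503
grasp_force: 0.0
wrist 1024 179.41082704227085
(array([495.2, 167. ]), array([21.2, 19.1]), 64.03) [496.8 166.6 173.5]
rim 10008 (array([504.5, 216.5]), array([125.7, 124.4]), 88.67) [array([504.5, 216.6]), np.float64(63.9)]
hub 127.14740577090242
scene 62 178.70173925308313
(array([496.4, 163.8]), array([18.8, 16.4]), 51.74) [497.1 162.5 172.1]
rim 723 (array([505.2, 213.7]), array([125.9, 124.6]), 73.96) [array([506., 214.]), np.float64(64.1)]
hub 126.70548943023118
```

View pics/w4.png

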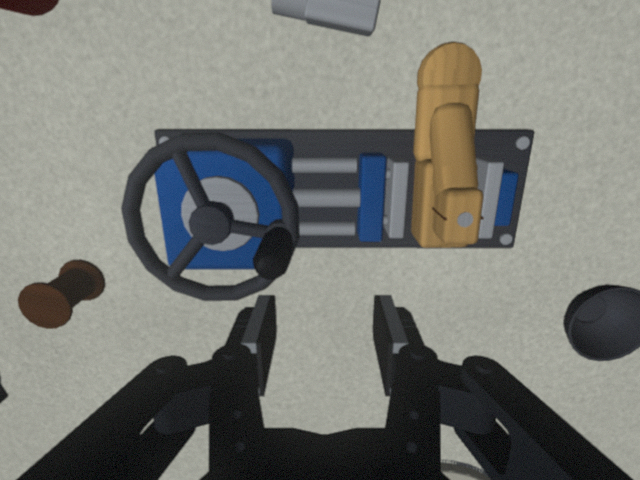

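The wrist view shows the crank handle (foot ~(262,265), top ~(277,240)) on the rim and the last still in place.

```bash
python3 -m inch '[[0,0,0,0.02,-0.6,0,0.5],[0,0,0,0.02,-0.59,0.2,0.5],[0,0,0,0,0,0.6,0.5],[0,0,0,0,0,0.6,0.5],[0,0,0,0,0,0.1,0.5],[0,0,0,0,0,0,0.5],[0,0,0,0,0,0,0.5]]'
```

```text
clock: 11.23
eef_pos: [497.3, 164.6, 210.9]
tcp_rot: [3.141, -0.0, -0.029]
contact_force: [-0.0, 0.2, 0.8]
opening: 0.502
grasp_force: 0.0
```

```bash
python3 -m inch '[[0,0,0,-0.04,0,0.3,0.5],[0,0,0,0,0,0.6,0.5],[0,0,0,0,0,0.6,0.5],[0,0,0,0,0,0.5,0.5],[0,0,0,0,0,0.28,0.5],[0,0,0,0,0,0,0.5],[0,0,0,0,0,0,0.5]]'
python3 -m inch '[[0,0,0,0,0,0,0.7],[0,0,0,0,0,0,1],[0,0,0,0,0,0,1],[0,0,0,0,0,0,1],[0,0,0,0,0,0,1],[0,0,0,0,0,0,1]]' 80
```

```text
clock: 11.82
eef_pos: [496.1, 165.3, 153.7]
tcp_rot: [-3.142, 0.0, -0.028]
contact_force: [-0.8, -0.5, -0.1]
opening: 0.501
grasp_force: 0.0
clock: 12.32
eef_pos: [496.9, 167.0, 154.9]
tcp_rot: [-3.139, -0.002, -0.029]
contact_force: [-1.9, 8.3, 3.0]
opening: 0.237
grasp_force: 78.0
```

```bash
cat > plan.py <<'E'
import numpy as np,sys
C=np.array([504.8,216.3]);psi=-0.028
def rows(p0,th0,step,n,R=50.,C=C):
    X=np.array([np.cos(psi),np.sin(psi)]);Y=np.array([np.sin(psi),-np.cos(psi)]);p=np.array(p0,float);o=[]
    for k in range(1,n+1):
        t=th0-step*k;d=C+R*np.array([np.cos(t),np.sin(t)])-p
        a=np.round([d@X/25,d@Y/25],2);p=p+25*(a[0]*X+a[1]*Y);o.append(a)
    for i in range(0,n,8): print(','.join(f"[0,0,0,{a:g},{b:g},0,1]" for a,b in o[i:i+8]))
    print("end",p.round(2),t)
E
python3 -c "
from plan import *
rows((496.1,165.3),-1.73,0.1,24)"
```

```text
[0,0,0,-0.17,-0.1,0,1],[0,0,0,-0.19,-0.06,0,1],[0,0,0,-0.19,-0.07,0,1],[0,0,0,-0.17,-0.09,0,1],[0,0,0,-0.17,-0.11,0,1],[0,0,0,-0.15,-0.13,0,1],[0,0,0,-0.15,-0.14,0,1],[0,0,0,-0.12,-0.16,0,1]
[0,0,0,-0.12,-0.16,0,1],[0,0,0,-0.09,-0.18,0,1],[0,0,0,-0.08,-0.18,0,1],[0,0,0,-0.05,-0.19,0,1],[0,0,0,-0.04,-0.2,0,1],[0,0,0,-0.02,-0.2,0,1],[0,0,0,0,-0.2,0,1],[0,0,0,0.03,-0.2,0,1]
[0,0,0,0.04,-0.19,0,1],[0,0,0,0.06,-0.19,0,1],[0,0,0,0.08,-0.19,0,1],[0,0,0,0.1,-0.17,0,1],[0,0,0,0.11,-0.17,0,1],[0,0,0,0.13,-0.15,0,1],[0,0,0,0.15,-0.14,0,1],[0,0,0,0.15,-0.12,0,1]
end [477.19 258.12] -4.130000000000001
```

```bash
python3 -m inch '[[0,0,0,-0.17,-0.1,0,1],[0,0,0,-0.19,-0.06,0,1],[0,0,0,-0.19,-0.07,0,1],[0,0,0,-0.17,-0.09,0,1],[0,0,0,-0.17,-0.11,0,1],[0,0,0,-0.15,-0.13,0,1],[0,0,0,-0.15,-0.14,0,1],[0,0,0,-0.12,-0.16,0,1]]'
```

```text
clock: 12.98
eef_pos: [466.1, 187.3, 154.9]
tcp_rot: [3.141, -0.005, -0.027]
contact_force: [7.9, -7.2, 0.4]
opening: 0.236
grasp_force: 78.8
```

```bash
cat > fs.py <<'E'
import sys,re,numpy as np
C=np.array([504.8,216.3])
s=sys.stdin.read();g=lambda k:np.array([float(x) for x in re.search(k+r": \[(.*?)\]",s)[1].split(',')])
p=g("eef_pos");F=g("contact_force");d=p[:2]-C;R=np.hypot(*d);u=d/R;t=np.array([u[1],-u[0]])
print(re.search(r"clock: \S+",s)[0],"pos",p,"R %.1f th %.3f  drag %.1f radial %.1f Fz %.1f"%(R,np.arctan2(d[1],d[0]),-F[:2]@t,F[:2]@u,F[2]), re.search(r"opening.*",s)[0])
E
python3 -m inch '[[0,0,0,-0.12,-0.16,0,1],[0,0,0,-0.09,-0.18,0,1],[0,0,0,-0.08,-0.18,0,1],[0,0,0,-0.05,-0.19,0,1],[0,0,0,-0.04,-0.2,0,1],[0,0,0,-0.02,-0.2,0,1],[0,0,0,0,-0.2,0,1],[0,0,0,0.03,-0.2,0,1]]'|python3 fs.py
python3 -m inch '[[0,0,0,0.04,-0.19,0,1],[0,0,0,0.06,-0.19,0,1],[0,0,0,0.08,-0.19,0,1],[0,0,0,0.1,-0.17,0,1],[0,0,0,0.11,-0.17,0,1],[0,0,0,0.13,-0.15,0,1],[0,0,0,0.15,-0.14,0,1],[0,0,0,0.15,-0.12,0,1]]'|python3 fs.py
python3 -c "
from plan import *
rows((477.19,258.12),-4.13,0.06,40)"
```

```text
clock: 13.65 pos [457.7 224.8 154.9] R 47.9 th 2.963  drag 10.0 radial -8.0 Fz 5.1 opening: 0.238
clock: 14.32 pos [477.1 256.4 154.8] R 48.7 th 2.175  drag 10.5 radial -8.0 Fz 13.9 opening: 0.238
[0,0,0,0.1,-0.06,0,1],[0,0,0,0.11,-0.06,0,1],[0,0,0,0.11,-0.06,0,1],[0,0,0,0.11,-0.04,0,1],[0,0,0,0.11,-0.04,0,1],[0,0,0,0.12,-0.04,0,1],[0,0,0,0.11,-0.02,0,1],[0,0,0,0.12,-0.02,0,1]
[0,0,0,0.12,-0.01,0,1],[0,0,0,0.12,-0.01,0,1],[0,0,0,0.12,0,0,1],[0,0,0,0.12,0.01,0,1],[0,0,0,0.12,0.02,0,1],[0,0,0,0.12,0.02,0,1],[0,0,0,0.11,0.03,0,1],[0,0,0,0.12,0.04,0,1]
[0,0,0,0.11,0.05,0,1],[0,0,0,0.11,0.05,0,1],[0,0,0,0.1,0.06,0,1],[0,0,0,0.1,0.06,0,1],[0,0,0,0.1,0.07,0,1],[0,0,0,0.09,0.07,0,1],[0,0,0,0.09,0.08,0,1],[0,0,0,0.09,0.09,0,1]
[0,0,0,0.07,0.09,0,1],[0,0,0,0.08,0.1,0,1],[0,0,0,0.06,0.1,0,1],[0,0,0,0.06,0.1,0,1],[0,0,0,0.06,0.11,0,1],[0,0,0,0.05,0.11,0,1],[0,0,0,0.04,0.11,0,1],[0,0,0,0.03,0.11,0,1]
[0,0,0,0.03,0.12,0,1],[0,0,0,0.02,0.12,0,1],[0,0,0,0.01,0.12,0,1],[0,0,0,0.01,0.12,0,1],[0,0,0,-0,0.12,0,1],[0,0,0,-0.01,0.12,0,1],[0,0,0,-0.01,0.12,0,1],[0,0,0,-0.03,0.12,0,1]
end [553.2  203.97] -6.529999999999999
```

```bash
python3 -c "
from plan import *
from scipy.optimize import least_squares as L
P=np.array([(496.9,167),(466.1,187.3),(457.7,224.8),(477.1,256.4)])
for R in(50,49.5): 
  s=L(lambda c:np.hypot(*(P-c).T)-R,C);print(R,s.x,s.fun)
s=L(lambda c:np.hypot(*(P-c[:2]).T)-c[2],[504,216,50]);print(s.x,s.fun)
rows((477.19,258.12),-4.11,0.06,16,50,np.array([505.8,215.2]))
"
```

```text
50 [506.89546721 216.10987933] [ 0.1167598  -0.05723984 -0.04289649  0.11051476]
49.5 [506.25889925 215.96888709] [ 0.35519931 -0.15790564 -0.1446026   0.34893476]
[507.20624262 216.17870943  50.24390455] [ 0.00312619 -0.00743333  0.00741095 -0.00310381]
[0,0,0,0.11,0,0,1],[0,0,0,0.1,-0.06,0,1],[0,0,0,0.11,-0.06,0,1],[0,0,0,0.11,-0.05,0,1],[0,0,0,0.11,-0.04,0,1],[0,0,0,0.12,-0.03,0,1],[0,0,0,0.11,-0.03,0,1],[0,0,0,0.12,-0.02,0,1]
[0,0,0,0.12,-0.02,0,1],[0,0,0,0.12,-0,0,1],[0,0,0,0.12,-0.01,0,1],[0,0,0,0.12,0.01,0,1],[0,0,0,0.12,0.02,0,1],[0,0,0,0.12,0.02,0,1],[0,0,0,0.11,0.03,0,1],[0,0,0,0.12,0.03,0,1]
end [523.32 262.08] -5.07
```

```bash
sed -i 's/504.8,216.3/506.9,216.1/' plan.py fs.py; python3 -c "
from plan import *
rows((477.19,258.12),-4.10,0.06,48)"
```

```text
[0,0,0,0.14,-0.03,0,1],[0,0,0,0.1,-0.06,0,1],[0,0,0,0.11,-0.05,0,1],[0,0,0,0.11,-0.05,0,1],[0,0,0,0.11,-0.05,0,1],[0,0,0,0.11,-0.04,0,1],[0,0,0,0.12,-0.02,0,1],[0,0,0,0.12,-0.03,0,1]
[0,0,0,0.11,-0.01,0,1],[0,0,0,0.12,-0.01,0,1],[0,0,0,0.12,-0,0,1],[0,0,0,0.12,0,0,1],[0,0,0,0.12,0.02,0,1],[0,0,0,0.12,0.02,0,1],[0,0,0,0.12,0.02,0,1],[0,0,0,0.11,0.04,0,1]
[0,0,0,0.12,0.04,0,1],[0,0,0,0.11,0.05,0,1],[0,0,0,0.1,0.05,0,1],[0,0,0,0.11,0.06,0,1],[0,0,0,0.1,0.07,0,1],[0,0,0,0.09,0.07,0,1],[0,0,0,0.09,0.08,0,1],[0,0,0,0.09,0.08,0,1]
[0,0,0,0.08,0.09,0,1],[0,0,0,0.08,0.09,0,1],[0,0,0,0.07,0.1,0,1],[0,0,0,0.06,0.1,0,1],[0,0,0,0.06,0.11,0,1],[0,0,0,0.05,0.11,0,1],[0,0,0,0.04,0.11,0,1],[0,0,0,0.04,0.11,0,1]
[0,0,0,0.03,0.12,0,1],[0,0,0,0.03,0.12,0,1],[0,0,0,0.01,0.11,0,1],[0,0,0,0.01,0.12,0,1],[0,0,0,0,0.12,0,1],[0,0,0,0,0.12,0,1],[0,0,0,-0.01,0.12,0,1],[0,0,0,-0.02,0.12,0,1]
[0,0,0,-0.03,0.12,0,1],[0,0,0,-0.03,0.11,0,1],[0,0,0,-0.04,0.12,0,1],[0,0,0,-0.05,0.11,0,1],[0,0,0,-0.05,0.11,0,1],[0,0,0,-0.06,0.1,0,1],[0,0,0,-0.06,0.1,0,1],[0,0,0,-0.08,0.1,0,1]
end [545.14 183.94] -6.9799999999999995
```

```bash
python3 -m inch '[[0,0,0,0.14,-0.03,-0.03,1],[0,0,0,0.1,-0.06,-0.02,1],[0,0,0,0.11,-0.05,0,1],[0,0,0,0.11,-0.05,0,1],[0,0,0,0.11,-0.05,0,1],[0,0,0,0.11,-0.04,0,1],[0,0,0,0.12,-0.02,0,1],[0,0,0,0.12,-0.03,0,1]]'|python3 fs.py
python3 -m inch '[[0,0,0,0.11,-0.01,0,1],[0,0,0,0.12,-0.01,0,1],[0,0,0,0.12,0,0,1],[0,0,0,0.12,0,0,1],[0,0,0,0.12,0.02,0,1],[0,0,0,0.12,0.02,0,1],[0,0,0,0.12,0.02,0,1],[0,0,0,0.11,0.04,0,1]]'|python3 fs.py
```

```text
clock: 14.98 pos [497.9 265.2 154.9] R 49.9 th 1.752  drag 11.7 radial 2.1 Fz 4.6 opening: 0.238
clock: 15.65 pos [521.4 263.9 154.9] R 50.0 th 1.276  drag 12.5 radial 4.8 Fz 2.2 opening: 0.237
```

```bash
python3 -m inch '[[0,0,0,0.12,0.04,0,1],[0,0,0,0.11,0.05,0,1],[0,0,0,0.1,0.05,0,1],[0,0,0,0.11,0.06,0,1]]'|python3 fs.py
```

```text
clock: 15.98 pos [532.4 259.2 155. ] R 50.1 th 1.037  drag 14.7 radial 2.6 Fz 0.4 opening: 0.236
```

```bash
python3 -m inch '[[0,0,0,0.1,0.07,0,1],[0,0,0,0.09,0.07,0,1],[0,0,0,0.09,0.08,0,1],[0,0,0,0.09,0.08,0,1]]'|python3 fs.py
```

```text
clock: 16.32 pos [541.8 252.  155. ] R 50.1 th 0.800  drag 15.3 radial 2.8 Fz -0.7 opening: 0.237
```

```bash
python3 -m inch '[[0,0,0,0.08,0.09,0,1],[0,0,0,0.08,0.09,0,1]]'|python3 fs.py
python3 -m inch '[[0,0,0,0.07,0.1,0,1]]'|python3 fs.py
```

```text
clock: 16.48 pos [545.9 247.6 155. ] R 50.1 th 0.679  drag 15.7 radial 2.2 Fz -0.9 opening: 0.236
clock: 16.57 pos [547.7 245.2 155. ] R 50.1 th 0.620  drag 16.0 radial 3.2 Fz -2.5 opening: 0.239
```

```bash
python3 -m inch '[[0,0,0,0.06,0.1,0,1]]'|python3 fs.py
python3 -m inch '[[0,0,0,0.06,0.11,0,1]]'|python3 fs.py
python3 -m inch '[[0,0,0,0.05,0.11,0,1]]'|python3 fs.py
```

```text
clock: 16.65 pos [549.3 242.8 155. ] R 50.1 th 0.562  drag 16.2 radial 1.9 Fz -3.6 opening: 0.236
clock: 16.73 pos [550.9 240.2 155. ] R 50.2 th 0.501  drag 17.0 radial 2.7 Fz -3.3 opening: 0.24
clock: 16.82 pos [552.3 237.5 155. ] R 50.2 th 0.440  drag 17.1 radial 3.1 Fz -5.3 opening: 0.236
```

```bash
python3 -m inch '[[0,0,0,0.04,0.11,0,1]]'|python3 fs.py
python3 -m inch '[[0,0,0,0.02,0.06,0,1]]'|python3 fs.py
python3 -m inch '[[0,0,0,0,0,0,1],[0,0,0,0,0,0,1]]'|python3 fs.py
```

```text
clock: 16.9 pos [553.4 234.8 155.1] R 50.1 th 0.382  drag 17.8 radial 1.8 Fz -7.5 opening: 0.235
clock: 16.98 pos [554.1 233.2 155. ] R 50.2 th 0.348  drag 17.4 radial 2.3 Fz -5.7 opening: 0.237
clock: 17.15 pos [554.1 233.1 155. ] R 50.2 th 0.346  drag 15.4 radial 1.2 Fz -6.6 opening: 0.236
```

```bash
python3 -m inch '[[0,0,0,0,0,0,0.75],[0,0,0,0,0,0,0.6],[0,0,0,0,0,0,0.5],[0,0,0,0,0,0,0.5],[0,0,0,0,0,-0.2,0.5],[0,0,0,0,0,-0.5,0.5],[0,0,0,0,0,-0.8,0.5],[0,0,0,0,0,-0.9,0.5]]'|python3 fs.py
python3 -m inch '[[0,0,0,0,0,-0.9,0.5],[0,0,0,0,0,-0.9,0.5],[0,0,0,0,0,-0.6,0.5],[0,0,0,0,0,-0.2,0.5],[0,0,0,0,0,0,0.5],[0,0,0,0,0,0,0.5]]'|python3 fs.py
python3 - <<'E'
from m import *
f=grab_frame("scene");save(f,"s5.png");P=cloud(f)
q=P[box(P,(420,-20),(680,70),85,108)];print(rect(q[:,:2]),q.mean(0).round(1))
q=P[box(P,(470,140),(600,300),145,190)];print("handle",len(q),q.mean(0).round(1) if len(q) else 0)
E
```

```text
clock: 17.82 pos [554.3 230.  215.8] R 49.4 th 0.285  drag -0.2 radial 0.2 Fz 0.8 opening: 0.5
clock: 18.32 pos [554.5 230.3 279.8] R 49.7 th 0.290  drag 0.6 radial -1.1 Fz -0.7 opening: 0.501
(array([496.8,  17.1]), array([30.1, 47.3]), 88.19) [498.3  15.7  92.4]
handle 122 [554.9 227.7 163.8]
```

View pics/s5.png

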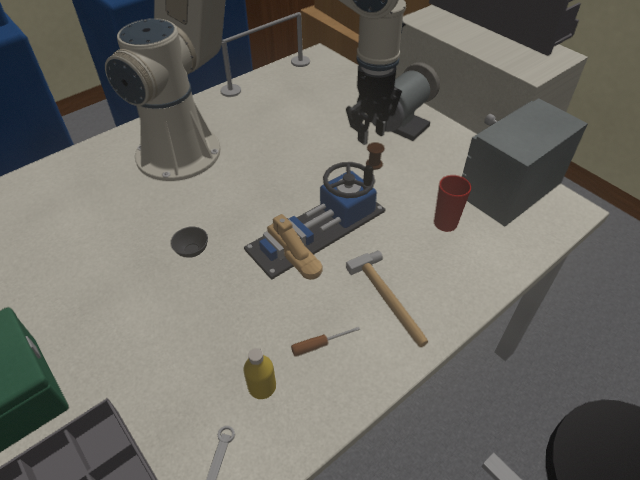

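The scene view shows the last at (295,245) held between the jaws, toe to the far side. The bystanders look unmoved and the gripper is clear.

```bash
python3 -c "
from rig import r
print(r.sign_off())"
```

```text
the job is handed in; nothing more can be done
None
```

The last is clamped sole-down in the bay with its toe to the far side; I stopped winding at about 17.8 N at the handle, let go, backed clear and handed the job in at about 18 s, and the hand-in reported no verdict.

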